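Clamp a sample capsule onto the leak-test port

ROBOT

A 6-joint arm with a two-finger parallel gripper is mounted at the origin on the work surface. World frame = base frame: x ahead of the robot, y to its left, z up, the work surface at z = 0. Lengths are in m, angles in degrees, forces in N, time in s.
With the tool pointing down it reaches from about 0.25 to 0.775 m from the base axis. Payload 4 kg.
Tool frame: the origin (TCP) lies between the finger pads; the fingertips stand 17 mm ahead of it and the grasp point (between the pads) lies 2 mm behind it; z points along the fingers, y is the direction in which the jaws open and shut (so a half turn about z gives the same grasp; the last joint's range is limited). The gripper opens to 94 mm and grips with 3 to 60 N. Pads are 16 mm wide; open, the fingers measure 119 mm over their backs; the gripper's body (75 mm by 177 mm) begins 78 mm behind the grasp point.
Start: joints at [-69.62, 4.996, 78.535, -0, 96.463, -5.907], TCP at [0.244, -0.493, 0.223] pointing down, gripper open.
Joint ranges: [-177.83, 177.83], [-43.37, 116.18], [15.69, 146.23], [-61.86, 241.86], [9.47, 152.12], [-147.06, 147.06]. Speed limits (degrees/s): [159.86, 159.86, 180, 180, 180, 180].

INTERFACE

Orientations are given as a 3x3 rotation matrix whose columns are the frame's x, y, z axes.
In Python, from cell import arm gives the robot as it stands.
- The arm moves only by the tool carry_out, never from a script. Its argument "series" is a list of rows, each a list of 7 numbers: the shift along the tool's x, y, z in m, then the turn, a rotation vector about the tool's x, y, z in degrees, then the closure, from 0 (fully open) to 1 (shut). In form: [[tx, ty, tz, ax, ay, az, claw], ...]. A call has exactly 10 rows; each row is the pose to reach, as a shift and turn from the pose commanded when the call began, along the tool's axes at that moment; what a row does not reach only later rows make up. A row lasts 1/8 s, in which the tool goes at most 62.5 mm and 10.7 degrees, less where a joint would pass 70% of its speed; a pose out of reach is approached as far as the arm can. A call with a gripper value outside its range is refused whole. The fingers move at their own pace and stop on an object; the grip force is fixed at half the most. Time passes only in rows, so rows that repeat a pose let the fingers close, or fill a call up. It gives the time, the measured TCP pose, the force and the opening at its end, in the units of the state.
- arm.get_obs(): the state, without advancing time (a new reading comes with each control period).
- arm.camera(name): name is "side" or "top"; returns a dict with "pixels" (384x512x3 uint8, red, green, blue), "range_z" (384x512 float32, m along the optical axis (not along the pixel's ray), 0 where there is no reading), "K" (3x3 intrinsics, pixels), "k1" (the pictures are not rectified: a ray, as slopes to the right and down, at radius r is drawn at 1 + k1 r^2 times it, then the intrinsics apply), "R" (3x3) and "t" (3): a world point X has camera coordinates R X + t. Camera axes: x right, y down, z forward; pixel columns grow to the right and rows downward; lengths in m; the calibration is good to about 2 mm. A picture is of the moment at which its call begins.
- arm.close_job(): hands the job in, once; it reports no verdict.
The state is a dict: "time_s": time; "joints": joint angles; "qvel": joint speeds; "joint_efforts": joint torques, N m; "tool_pos": TCP position; "orientation": TCP orientation; "force": force on the tool from outside, world axes, zero at the start; "torque": the same for the moment, N m; "gripper_width": finger opening in m.
Only numpy, scipy, OpenCV 4.12 (cv2) and the standard library are available. Lean on these libraries where they do the work, as an engineer would, in place of code of your own. Each camera call takes 0.05 s, during which the arm holds its last target. There are 200 camera calls.

TASK

Swing the blue half of the clamp ring shut around the two flanges until it meets its rubber buffer, then turn the orange cam hook over the ring's pin until it draws the ring firmly tight (a push of about 14 N at its handle) without over-tightening it. Leave the capsule standing upright on the port inside the closed ring, do not disturb the things lying around, and let go.

Things in the scene. Friction and masses are not known exactly. Their poses are not given: they have to be found in the camera images.
- port (a point): Centre of the top of the leak-test port's lower flange (55 mm across, 66 mm above the bench), where the capsule stands. Axes of the fixed stand: z up, front with small screen to -x, ring hinge on +y, ears, pin and hook on -y. The stand is a white housing 170 x 250 x 42 mm with a bare-metal fixed half ring on the port's +x side (outer radius 39 mm, top 80 mm above the bench).
- ring_hinge (a point): Point on the vertical hinge axis of the blue swinging half ring, 50 mm to +y of the port axis. On its way shut the ring may slide the capsule's flange a few mm across the port: that is right. Do not press or squeeze the ring or its handle with more than 40 N.
- ring (a joint): Angle of the blue half ring: 0 nominally shut, positive open (clockwise from above); starts 0.55 to 0.85, stays where left (1.5 N drag at the handle). Shut, its ear bears on a stiff rubber buffer (40 N/mm, 102 mm from the hinge) of unknown standing: first touch between -0.015 and +0.037 rad; 9 N at the handle is plenty; let go, it springs back to first touch.
- ring_handle (a point): Upright steel handle of the ring, 14 mm in diameter, yellow ball top of 16 mm. This point is on its axis 110 mm above the bench and 26 mm below its top; the space around it is clear above 85 mm, except the capsule. It stands 98 mm from the hinge axis; with the ring shut it is at (-50, -35) mm from the port axis in the port's axes.
- hook_pivot (a point): Point on the vertical pivot axis of the orange cam hook, at (+30, -62) mm from the port axis in the port's axes. The hook is tight when the push at its handle, square to its arm, is 13 to 16 N (some 25 N on the ring's pin). Below about 10 N (15 N on the pin) it is loose; above about 20 N (35 N on the pin) the seal is damaged.
- hook (a joint): Angle of the cam hook: positive open (counter-clockwise from above), starts 0.75 to 1.05, stop at -0.55; 2 N drag at the handle, stays where left, also when tight. Closing it sweeps its cam wall round the outside of the pin on the ring's ear, drawing the ring in 10 mm/rad. Wall meets pin between 0.42 and -0.12, as the buffer stands; then the push climbs about 1.3 N per mm at the handle.
- hook_handle (a point): Upright steel handle of the hook, 14 mm in diameter, yellow ball top of 16 mm. This point is on its axis 110 mm above the bench and 26 mm below its top; the space around it is clear above 93 mm. It stands 62 mm from the pivot axis and turns with the hook. If the ring has not been pushed home first, the cam wall jams on the pin.
- capsule_center (a point): Middle of the loose steel sample capsule, 29 mm above its underside: flanged can, flange 55 mm across and 8 mm thick, body 40 mm across, 58 mm tall, about 0.35 kg, blue band. It stands on the port, 3 to 9 mm off centre to the port's -x, its top 124 mm above the bench. Closing, the ring slides it towards the centre.
- blank: Bystander: spare steel blank flange, 55 mm across, 16 mm high, lying on the bench; origin at its underside. Leave alone.
- seal_ring: Bystander: white sealing ring, 52 mm across, 10 mm high, on the bench; origin at its underside. Leave alone.
- probe: Bystander: red test probe, about 115 mm long, 16 mm high, lying on the bench; origin at its underside, brass tip along its +x. Leave alone.
Mind the look-alikes: they are no part of the job. Of the things that look like the part that bears capsule_center, the middle-sized one is meant.

How it is judged:
By the outcome, as a careful person would: the job done as asked, in the order asked, and still so for the second after the job is handed in, with the robot touching nothing.
It also fails if it takes over 72 s, if anything falls off the work surface, if the arm or the gripper's body presses on something with over 40 N, if the wrist force passes 120 N, or if a joint passes its speed limit or range.

## Working session

There is one attempt and no reset: what is moved stays moved. The work goes in short steps, Python scripts to look and compute and a tool call to move; the robot and the scene stay as the last step left them, time stands still between calls to the robot, and variables do not carry over. Pictures are saved under pics/ and viewed, about 8 in all and at most 12, crops included, and the job is handed in when it is done.

Besides the shell and the picture viewer there is one more tool, called by a JSON object that holds its "api" and its "payload", one argument or row to a line. carry_out: Moves the arm, as the interface text tells. Its arguments: {"type":"object","properties":{"series":{"type":"array","items":{"type":"array","items":{"type":"number"}}}},"required":["series"]}

```bash
mkdir -p pics; ls
cat > h.py <<'E'
import numpy as np, cv2
from cell import arm
def snap(n):
    c=arm.camera(n); np.savez(f'{n}.npz',**{k:np.asarray(v) for k,v in c.items()}); return c
def load(n): return dict(np.load(f'{n}.npz'))
def ray(c,u,v):
    K=c['K']; k1=float(c['k1']); x=(u-K[0,2])/K[0,0]; y=(v-K[1,2])/K[1,1]
    p=np.array([x,y]); q=p.copy()
    for _ in range(20): q=p/(1+k1*(q@q))
    d=c['R'].T@np.array([q[0],q[1],1.]); o=-c['R'].T@c['t']; return o,d
def onz(c,u,v,z):
    o,d=ray(c,u,v); return o+d*(z-o[2])/d[2]
def dep(c,u,v):
    o,d=ray(c,u,v); return o+d*c['range_z'][int(round(v)),int(round(u))]
def proj(c,X):
    p=c['R']@np.asarray(X)+c['t']; q=p[:2]/p[2]; q=q*(1+float(c['k1'])*(q@q)); return q[0]*c['K'][0,0]+c['K'][0,2],q[1]*c['K'][1,1]+c['K'][1,2]
def tri(c1,p1,c2,p2):
    o1,d1=ray(c1,*p1);o2,d2=ray(c2,*p2); s=np.linalg.lstsq(np.c_[d1,-d2],o2-o1,rcond=None)[0]
    a=o1+s[0]*d1;b=o2+s[1]*d2; return (a+b)/2,np.linalg.norm(a-b)
E
python3 - <<'E'
from h import *
ims=[]
for n in('top','side'):
    c=snap(n); cv2.imwrite(f'pics/{n}0.png',cv2.resize(c['pixels'][:,:,::-1],(800,600),interpolation=cv2.INTER_CUBIC)); print(n,c['K'],c['k1'],-c['R'].T@c['t'],c['R'])
o=arm.get_obs(); print(o)
E
```

```text
pics
top [[383.14059027   0.         255.47080451]
 [  0.         383.14059027 190.01246646]
 [  0.           0.           1.        ]] 0.04287392719544161 [ 0.4040388  -0.01183157  1.02411236] [[ 5.69805832e-02 -9.98375066e-01 -6.63448836e-04]
 [-9.77631043e-01 -5.56618677e-02 -2.02828252e-01]
 [ 2.02461741e-01  1.22058803e-02 -9.79214103e-01]]
side [[400.71704747   0.         259.19515524]
 [  0.         400.71704747 194.76634442]
 [  0.           0.           1.        ]] 0.006903124295888117 [0.19901139 0.69467664 0.52368097] [[-0.86240051 -0.50602536 -0.01427259]
 [-0.22650787  0.41093652 -0.88307721]
 [ 0.45272459 -0.75833338 -0.46901059]]
{'time_s': 0.1, 'joints': array([-6.96206558e+01,  5.03510652e+00,  7.86140319e+01, -8.14773904e-04,
        9.64642440e+01, -5.90764259e+00]), 'qvel': array([-0.15151689, -0.07578571, -0.22760719, -0.0470657 ,  0.04159703,
       -0.04118602]), 'joint_efforts': array([ 3.16011392e-03, -3.41252518e+01, -3.03301585e+01,  7.20841857e-02,
        3.03685782e-02, -9.80142636e-05]), 'tool_pos': array([ 0.24340412, -0.49269607,  0.22143717]), 'orientation': array([[ 8.96587809e-01,  4.42865451e-01, -7.02364781e-04],
       [ 4.42865967e-01, -8.96585920e-01,  1.85011163e-03],
       [ 1.89620149e-04, -1.96984099e-03, -9.99998042e-01]]), 'force': array([ 0.0393818 ,  0.04661976, -0.29694087]), 'torque': array([-0.00625663,  0.00408753,  0.00685958]), 'gripper_width': 0.0939710947341389}
```

View pics/top0.png

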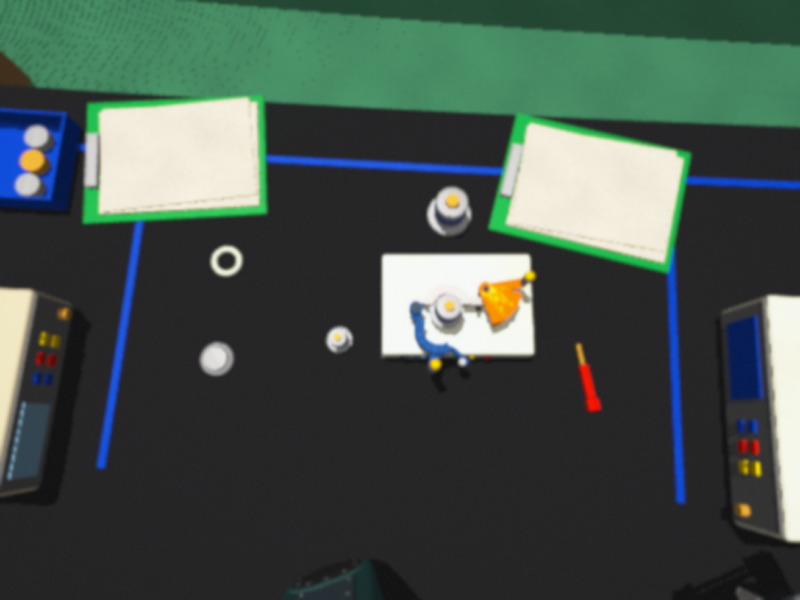

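View pics/side0.png

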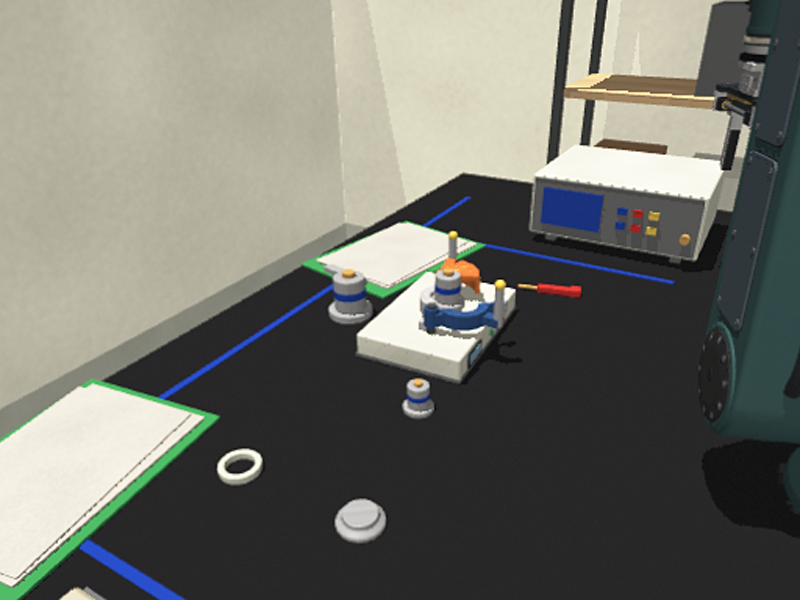

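Top view (800 px scale): the stand is at (458,305), with the middle capsule on the port at (448,310). The ring handle's ball is at (435,365) and the hook handle's ball at (530,275). The capsule look-alikes are the large one at (450,212) and the small one at (338,340). The side view agrees: stand capsule (447,285), large (348,295), small (418,398). The target is the middle-sized one, on the port.

Run:
```python
from h import *
t=load('top');s=load('side')
def mask(c,lo,hi,box):
    h=cv2.cvtColor(c['pixels'],cv2.COLOR_RGB2HSV); m=cv2.inRange(h,lo,hi); z=np.zeros_like(m); x0,y0,x1,y1=box; z[y0:y1,x0:x1]=m[y0:y1,x0:x1]; return z
def blobs(m,mn=6):
    n,l,st,ce=cv2.connectedComponentsWithStats(m); return [(ce[i].round(2),st[i][4]) for i in range(1,n) if st[i][4]>=mn]
# housing
m=mask(t,(0,0,180),(180,60,255),(235,155,350,235))
m=cv2.morphologyEx(m,cv2.MORPH_CLOSE,np.ones((3,3)))
cs=max(cv2.findContours(m,0,cv2.CHAIN_APPROX_NONE)[0],key=cv2.contourArea)[:,0]
P=np.array([onz(t,u,v,.042)[:2] for u,v in cs],np.float32)
r=cv2.minAreaRect((P*1000).astype(np.float32)); print('rect mm',r); print(cv2.boxPoints(r))
yt=blobs(mask(t,(22,130,120),(34,255,255),(240,160,350,245)));ys=blobs(mask(s,(22,130,120),(34,255,255),(260,140,340,200)));print(yt,ys)
for b,_ in yt:
  print('top ball',b,onz(t,*b,.128))
  for a,_ in ys: print('   ',a,tri(t,b,s,a))
bl=mask(t,(100,80,50),(125,255,255),(240,160,350,245));print('blue',blobs(bl))
og=mask(t,(8,130,120),(20,255,255),(240,160,350,245));print('or',[(b,a,onz(t,*b,.124)) for b,a in blobs(og)])
im=np.vstack([cv2.resize(t['pixels'][150:250,235:355],(720,600),interpolation=cv2.INTER_CUBIC)]);cv2.imwrite('pics/crop1.png',im[:,:,::-1])
```

```text
rect mm ((594.3982543945312, -96.4573974609375), (182.91055297851562, 247.58544921875), 3.2592382431030273)
[[ 496.05283    21.935516]
 [ 510.129    -225.24947 ]
 [ 692.74365  -214.85031 ]
 [ 678.6675     32.33467 ]]
[(array([339.03, 176.4 ]), np.int32(35)), (array([316.14, 188.58]), np.int32(108)), (array([287.16, 195.16]), np.int32(19)), (array([320.14, 197.43]), np.int32(7)), (array([278.16, 232.95]), np.int32(38))] [(array([289.6 , 149.96]), np.int32(25)), (array([319.53, 181.56]), np.int32(36))]
top ball [339.03 176.4 ] [ 0.63404236 -0.19904578  0.128     ]
    [289.6  149.96] (array([ 0.63472706, -0.19812013,  0.13023993]), np.float64(0.0026452864315966765))
    [319.53 181.56] (array([ 0.60813405, -0.22739797,  0.04515005]), np.float64(0.09509362070857551))
top ball [316.14 188.58] [ 0.60103923 -0.14507837  0.128     ]
    [289.6  149.96] (array([ 0.60043611, -0.13864789,  0.15658722]), np.float64(0.0120384639006813))
    [319.53 181.56] (array([ 0.57396406, -0.1625703 ,  0.07756812]), np.float64(0.07776065364957915))
top ball [287.16 195.16] [ 0.5811112  -0.07670576  0.128   
[... 182 characters left out ...]
64(0.07818938358883246))
top ball [320.14 197.43] [ 0.58008464 -0.15507815  0.128     ]
    [289.6  149.96] (array([ 0.59084114, -0.14429891,  0.15494522]), np.float64(0.03436696183747711))
    [319.53 181.56] (array([ 0.56495623, -0.17144062,  0.07177381]), np.float64(0.05384119951578631))
top ball [278.16 232.95] [ 0.49020836 -0.05933045  0.128     ]
    [289.6  149.96] (array([ 0.51707834, -0.03984821,  0.20439092]), np.float64(0.0749094105215325))
    [319.53 181.56] (array([ 0.49113358, -0.05874967,  0.13107218]), np.float64(0.002573461897191483))
blue [(array([275.71, 217.23]), np.int32(324))]
or [(array([321.36, 192.08]), np.int32(406), array([ 0.59406405, -0.15832977,  0.124     ]))]
```

View pics/crop1.png

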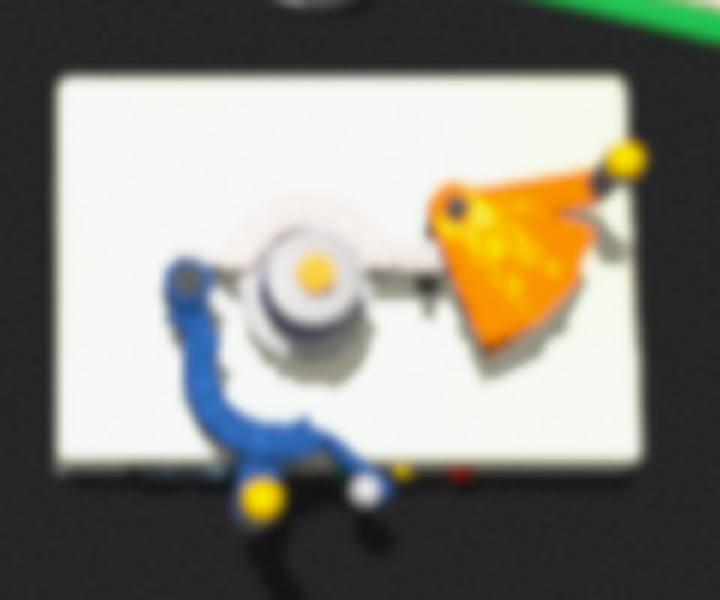

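The crop confirms the choice: the middle capsule (316,273) stands on the port. The blue ring's hinge cap is at (187,283), its ball at (262,498) and its white pin at (366,490). The orange hook's pivot is at (457,208) and its ball at (627,159).

Run:
```python
from h import *
from scipy.optimize import least_squares
t=load('top');s=load('side')
f=lambda a,b:(235+(a+.5)/6-.5,150+(b+.5)/6-.5)
for n,p in dict(hinge=(187,283),pivot=(457,208),pin=(366,490),cap=(316,273),ringball=(262,498),hookball=(627,159),ring=(260,440),hook=(490,270),house=(120,150),port=(256,310)).items():
    print(n,dep(t,*f(*p)).round(4))
g=dep(t,*f(187,283))
H=onz(t,*f(187,283),dep(t,*f(187,283))[2])[:2];Pv=onz(t,*f(457,208),dep(t,*f(457,208))[2])[:2]
rb=np.array([.4905,-.0590]);hb=np.array([.6343,-.1985])
def R(a): return np.array([[np.cos(a),-np.sin(a)],[np.sin(a),np.cos(a)]])
def res(v):
    h=v[:2]+R(v[2])@[0,.05];p=v[:2]+R(v[2])@[.03,-.062]
    return np.r_[(h-H)/.002,(p-Pv)/.002,(np.linalg.norm(rb-h)-.098)/.0015,(np.linalg.norm(hb-p)-.062)/.0015,(v[2]-np.deg2rad(3.26))/.03]
q=least_squares(res,[.6,-.09,.05]);v=q.x
print('port',v,np.rad2deg(v[2]),'res',q.fun.round(2),'H-P',np.linalg.norm(H-Pv))
h=v[:2]+R(v[2])@[0,.05];p=v[:2]+R(v[2])@[.03,-.062];print('hinge',h,'pivot',p)
sh=R(v[2])@[-.05,-.085]
a=lambda w:np.arctan2(w[1],w[0])
print('ring angle',a(sh)-a(rb-h),'(neg of cw)', 'rb-h local',R(-v[2])@(rb-h)*1e3,'hook local',R(-v[2])@(hb-p)*1e3,np.rad2deg(a(R(-v[2])@(hb-p))))
print('shut handle',h+sh, 'cap',R(-v[2])@(onz(t,*f(316,273),.126)[:2]-v[:2])*1e3)
```

```text
hinge [ 0.5812 -0.0266  0.0923]
pivot [ 0.6193 -0.1368  0.0916]
pin [ 0.5014 -0.1044  0.0806]
cap [ 0.5822 -0.0772  0.1235]
ringball [ 0.4904 -0.0591  0.1349]
hookball [ 0.6324 -0.1972  0.1373]
ring [ 0.5193 -0.0601  0.0814]
hook [ 0.5944 -0.1516  0.0888]
house [0.6482 0.0051 0.0431]
port [ 0.5744 -0.0563  0.0761]
port [ 0.58559596 -0.07726593  0.05948508] 3.4082442335750494 res [ 0.74 -0.39 -0.03 -0.27 -0.4   0.64  0.09] H-P 0.11666510138395972
hinge [ 0.58262346 -0.02735436] pivot [ 0.6192288  -0.13737277]
ring angle 0.7676729431674896 (neg of cw) rb-h local [-93.84185599 -26.11292448] hook local [ 11.41052644 -61.91509986] -79.55794819571304
shut handle [ 0.53776515 -0.11517652] cap [-3.87185371  0.43952443]
```

```bash
cat > p.py <<'E'
import numpy as np, json, os
F='cmd.json'
def cmd(): return json.load(open(F)) if os.path.exists(F) else [.244,-.493,.223,26.29]
YAW=np.deg2rad(3.41); PORT=np.array([.5856,-.0773]); HINGE=np.array([.5826,-.0274]); PIV=np.array([.6192,-.1374])
def rows(wps,save=True):
    x0,y0,z0,w0=cmd(); a=np.deg2rad(w0); X=np.array([np.cos(a),np.sin(a)]);Y=np.array([np.sin(a),-np.cos(a)]); out=[]
    for x,y,z,w in wps:
        d=np.array([x-x0,y-y0]); out.append([round(float(d@X),4),round(float(d@Y),4),round(z0-z,4),0,0,round(w0-w,1),1])
    if save:
        r=out[-1]; e=np.array([x0,y0])+r[0]*X+r[1]*Y; json.dump([*map(float,e),z0-r[2],w0-r[5]],open(F,'w'))
    print(json.dumps(out)); return out
def ring(th,d=.015,z=.115):  # pusher pose behind ring handle at ring angle th; tool -x pushes
    a=np.arctan2(-.085,-.05)+YAW-th; h=HINGE+.0984*np.array([np.cos(a),np.sin(a)]); u=np.array([-np.sin(a),np.cos(a)])
    return [*(h-d*u),z,(np.rad2deg(np.arctan2(u[1],u[0]))+180)%360]
def hook(phi,d=.015,z=.115): # phi: closing turn from start handle direction (rad); tool +x pushes
    a=np.deg2rad(-79.56)+YAW-phi; h=PIV+.0625*np.array([np.cos(a),np.sin(a)]); u=np.array([np.sin(a),-np.cos(a)])
    return [*(h-d*u),z,np.rad2deg(np.arctan2(u[1],u[0]))%360]
E
python3 - <<'E'
from p import *
s=np.array(cmd());e=np.array(ring(.768,.027,.22));print(e)
f=np.r_[np.arange(1,10)/9,1]
rows([s+(e-s)*k for k in f])
e2=np.array(ring(.768,.027)); rows([e+(e2-e)*k for k in np.r_[np.arange(1,7)/6,1,1,1,1]])
E
```

```text
[ 4.80764019e-01 -3.38025701e-02  2.20000000e-01  1.08941296e+02]
[[0.0462, -0.0341, 0.0003, 0, 0, -9.2, 1], [0.0924, -0.0682, 0.0007, 0, 0, -18.4, 1], [0.1386, -0.1023, 0.001, 0, 0, -27.6, 1], [0.1847, -0.1364, 0.0013, 0, 0, -36.7, 1], [0.2309, -0.1705, 0.0017, 0, 0, -45.9, 1], [0.2771, -0.2046, 0.002, 0, 0, -55.1, 1], [0.3233, -0.2386, 0.0023, 0, 0, -64.3, 1], [0.3695, -0.2727, 0.0027, 0, 0, -73.5, 1], [0.4157, -0.3068, 0.003, 0, 0, -82.7, 1], [0.4157, -0.3068, 0.003, 0, 0, -82.7, 1]]
[[0.0, -0.0, 0.0175, 0, 0, 0.0, 1], [0.0, -0.0, 0.035, 0, 0, 0.0, 1], [0.0, -0.0, 0.0525, 0, 0, 0.0, 1], [0.0, -0.0, 0.07, 0, 0, 0.0, 1], [0.0, -0.0, 0.0875, 0, 0, 0.0, 1], [0.0, -0.0, 0.105, 0, 0, 0.0, 1], [0.0, -0.0, 0.105, 0, 0, 0.0, 1], [0.0, -0.0, 0.105, 0, 0, 0.0, 1], [0.0, -0.0, 0.105, 0, 0, 0.0, 1], [0.0, -0.0, 0.105, 0, 0, 0.0, 1]]
```

{"api": "carry_out", "payload": {
  "series": [
    [0.046,-0.034,0,0,0,-9.2,1],
    [0.092,-0.068,0,0,0,-18.4,1],
    [0.139,-0.102,0.001,0,0,-27.6,1],
    [0.185,-0.136,0.001,0,0,-36.7,1],
    [0.231,-0.171,0.002,0,0,-45.9,1],
    [0.277,-0.205,0.002,0,0,-55.1,1],
    [0.323,-0.239,0.002,0,0,-64.3,1],
    [0.37,-0.273,0.003,0,0,-73.5,1],
    [0.4157,-0.3068,0.003,0,0,-82.7,1],
    [0.4157,-0.3068,0.003,0,0,-82.7,1]
  ]
}}

```text
time_s: 1.35
tool_pos: [0.481, -0.0307, 0.2186]
orientation: [[-0.331, 0.943, -0.001], [0.943, 0.331, 0.001], [0.001, -0.001, -1.0]]
force: [0.1, 0.2, 0.6]
gripper_width: 0.0008
```

{"api": "carry_out", "payload": {
  "series": [
    [0,0,0.0175,0,0,0,1],
    [0,0,0.035,0,0,0,1],
    [0,0,0.0525,0,0,0,1],
    [0,0,0.07,0,0,0,1],
    [0,0,0.0875,0,0,0,1],
    [0,0,0.105,0,0,0,1],
    [0,0,0.105,0,0,0,1],
    [0,0,0.105,0,0,0,1],
    [0,0,0.105,0,0,0,1],
    [0,0,0.105,0,0,0,1]
  ]
}}

```text
time_s: 2.6
tool_pos: [0.4809, -0.034, 0.1152]
orientation: [[-0.325, 0.946, 0.002], [0.946, 0.325, -0.0], [-0.001, 0.001, -1.0]]
force: [0.2, 0.0, 0.2]
gripper_width: 0.0006
```

Run:
```python
from p import *
from h import snap
import cv2
s=np.array(cmd());print(s)
rows([ring(.768,d) for d in (.025,.023,.021,.019,.017,.016,.015)]+[ring(t) for t in (.75,.72,.69)])
rows([ring(.69-.045*k) for k in range(1,11)])
c=snap('side');cv2.imwrite('pics/s1.png',cv2.resize(c['pixels'][130:250,230:360],(780,600),interpolation=cv2.INTER_CUBIC)[:,:,::-1])
```

```text
[ 4.80815314e-01 -3.38145942e-02  1.15000000e-01  1.08990000e+02]
[[-0.002, -0.0, 0.0, 0, 0, 0.0, 1], [-0.004, -0.0, 0.0, 0, 0, 0.0, 1], [-0.006, -0.0, 0.0, 0, 0, 0.0, 1], [-0.008, -0.0001, 0.0, 0, 0, 0.0, 1], [-0.01, -0.0001, 0.0, 0, 0, 0.0, 1], [-0.011, -0.0001, 0.0, 0, 0, 0.0, 1], [-0.012, -0.0001, 0.0, 0, 0, 0.0, 1], [-0.0137, -0.0003, 0.0, 0, 0, -1.0, 1], [-0.0167, -0.0007, 0.0, 0, 0, -2.7, 1], [-0.0197, -0.0009, 0.0, 0, 0, -4.4, 1]]
[[-0.0044, -0.0006, 0.0, 0, 0, -2.6, 1], [-0.0089, -0.001, 0.0, 0, 0, -5.2, 1], [-0.0134, -0.0011, 0.0, 0, 0, -7.8, 1], [-0.0178, -0.0011, 0.0, 0, 0, -10.3, 1], [-0.0223, -0.0009, 0.0, 0, 0, -12.9, 1], [-0.0268, -0.0005, 0.0, 0, 0, -15.5, 1], [-0.0312, 0.0002, 0.0, 0, 0, -18.1, 1], [-0.0356, 0.001, 0.0, 0, 0, -20.6, 1], [-0.04, 0.002, 0.0, 0, 0, -23.2, 1], [-0.0443, 0.0033, 0.0, 0, 0, -25.8, 1]]
```

View pics/s1.png

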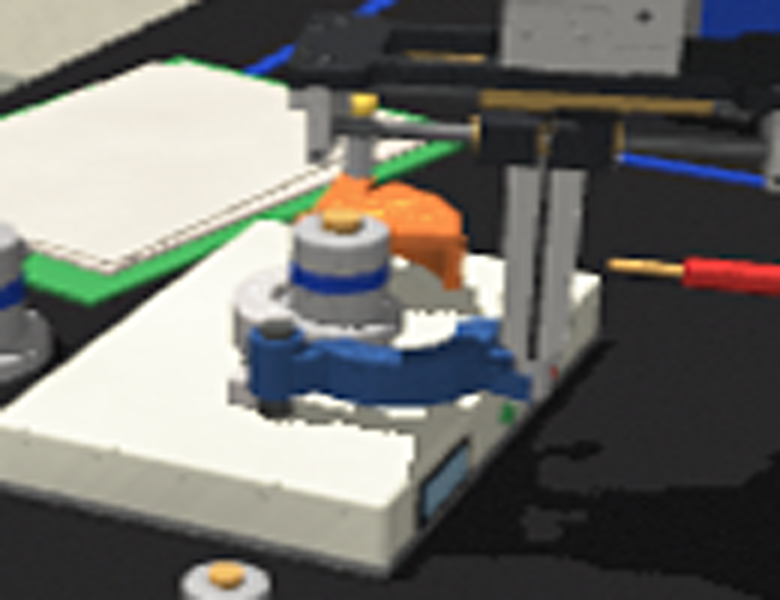

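The closed fingers (about (545,270)) stand just in front of the ring handle. The fingertips are near the height of the ring arm's end but clear of it, and the force is about zero. Next, push.

{"api": "carry_out", "payload": {
  "series": [
    [-0.002,0,0,0,0,0,1],
    [-0.004,0,0,0,0,0,1],
    [-0.006,0,0,0,0,0,1],
    [-0.008,0,0,0,0,0,1],
    [-0.01,0,0,0,0,0,1],
    [-0.011,0,0,0,0,0,1],
    [-0.012,0,0,0,0,0,1],
    [-0.0137,-0.0003,0,0,0,-1,1],
    [-0.0167,-0.0007,0,0,0,-2.7,1],
    [-0.0197,-0.0009,0,0,0,-4.4,1]
  ]
}}

```text
time_s: 3.9
tool_pos: [0.4859, -0.0531, 0.1144]
orientation: [[-0.399, 0.917, -0.0], [0.917, 0.399, -0.0], [0.0, -0.0, -1.0]]
force: [-1.3, 1.4, 0.3]
gripper_width: 0.0005
```

{"api": "carry_out", "payload": {
  "series": [
    [-0.0044,-0.0006,0,0,0,-2.6,1],
    [-0.0089,-0.001,0,0,0,-5.2,1],
    [-0.0134,-0.0011,0,0,0,-7.8,1],
    [-0.0178,-0.0011,0,0,0,-10.3,1],
    [-0.0223,-0.0009,0,0,0,-12.9,1],
    [-0.0268,-0.0005,0,0,0,-15.5,1],
    [-0.0312,0.0002,0,0,0,-18.1,1],
    [-0.0356,0.001,0,0,0,-20.6,1],
    [-0.04,0.002,0,0,0,-23.2,1],
    [-0.0443,0.0033,0,0,0,-25.8,1]
  ]
}}

```text
time_s: 5.15
tool_pos: [0.5064, -0.0927, 0.1144]
orientation: [[-0.758, 0.652, -0.001], [0.652, 0.758, -0.0], [0.0, -0.001, -1.0]]
force: [-1.7, 1.3, 0.3]
gripper_width: 0.0005
```

Run:
```python
from h import *
from p import *
print(cmd(),arm.get_obs()['force'])
c=snap('top')
h=cv2.cvtColor(c['pixels'],cv2.COLOR_RGB2HSV)
cv2.imwrite('pics/t2.png',cv2.resize(c['pixels'][150:250,235:355],(720,600),interpolation=cv2.INTER_CUBIC)[:,:,::-1])
```

```text
[0.506990112412316, -0.09208483261687012, 0.115, 139.19000000000003] [-1.6852558   1.28952033  0.26732121]
```

View pics/t2.png

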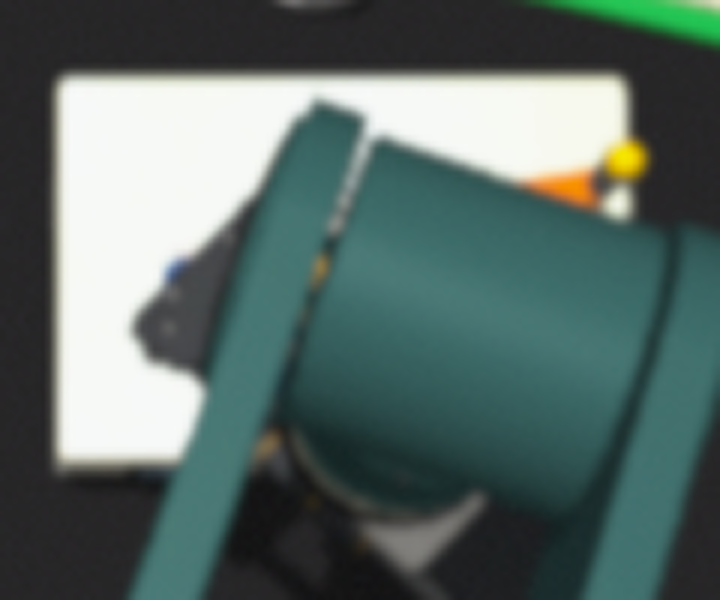

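The arm hides the handle here, but the 2 N force on the tool means it is pushing the ring against its drag. I'll continue to about 0.09 rad, then use fine steps.

Run:
```python
from p import *
rows([ring(.24-.0165*k) for k in range(1,10)]+[ring(.09)])
for i in range(8): rows([ring(.09-.012*(i+k/8)) for k in (2,4,6,8)]+[ring(.09-.012*(i+1))])
```

```text
[[-0.0016, -0.0003, 0.0, 0, 0, -0.9, 1], [-0.0032, -0.0005, 0.0, 0, 0, -1.9, 1], [-0.0048, -0.0006, 0.0, 0, 0, -2.8, 1], [-0.0065, -0.0008, 0.0, 0, 0, -3.8, 1], [-0.0081, -0.0009, 0.0, 0, 0, -4.7, 1], [-0.0098, -0.001, 0.0, 0, 0, -5.7, 1], [-0.0114, -0.0011, 0.0, 0, 0, -6.6, 1], [-0.013, -0.0011, 0.0, 0, 0, -7.6, 1], [-0.0147, -0.0012, 0.0, 0, 0, -8.5, 1], [-0.0148, -0.0012, 0.0, 0, 0, -8.6, 1]]
[[-0.0003, -0.0, 0.0, 0, 0, -0.2, 1], [-0.0006, -0.0001, 0.0, 0, 0, -0.3, 1], [-0.0009, -0.0001, 0.0, 0, 0, -0.5, 1], [-0.0012, -0.0001, 0.0, 0, 0, -0.7, 1], [-0.0012, -0.0001, 0.0, 0, 0, -0.7, 1]]
[[-0.0003, -0.0001, 0.0, 0, 0, -0.2, 1], [-0.0006, -0.0001, 0.0, 0, 0, -0.3, 1], [-0.0009, -0.0002, 0.0, 0, 0, -0.5, 1], [-0.0012, -0.0002, 0.0, 0, 0, -0.7, 1], [-0.0012, -0.0002, 0.0, 0, 0, -0.7, 1]]
[[-0.0003, -0.0001, 0.0, 0, 0, -0.1, 1], [-0.0006, -0.0001, 0.0, 0, 0, -0.3, 1], [-0.0009, -0.0001, 0.0, 0, 0, -0.5, 1], [-0.0012, -0.0002, 0.0, 0, 0, -0.7, 1], [-0.0012, -0.0002, 0.0, 0, 0, -0.7, 1]]
[[-0.0003, -0.0, 0.0, 0, 0, -0.1, 1], [-0.0006, -0.0001, 0.0, 0, 0, -0.3, 1], [-0.0009, -0.0001, 0.0,
[... 191 characters left out ...]
0.0, 0, 0, -0.6, 1], [-0.0011, -0.0001, 0.0, 0, 0, -0.7, 1], [-0.0011, -0.0001, 0.0, 0, 0, -0.7, 1]]
[[-0.0003, -0.0001, 0.0, 0, 0, -0.2, 1], [-0.0006, -0.0001, 0.0, 0, 0, -0.4, 1], [-0.0009, -0.0002, 0.0, 0, 0, -0.6, 1], [-0.0012, -0.0002, 0.0, 0, 0, -0.7, 1], [-0.0012, -0.0002, 0.0, 0, 0, -0.7, 1]]
[[-0.0003, -0.0001, 0.0, 0, 0, -0.2, 1], [-0.0006, -0.0001, 0.0, 0, 0, -0.4, 1], [-0.0009, -0.0001, 0.0, 0, 0, -0.5, 1], [-0.0012, -0.0002, 0.0, 0, 0, -0.7, 1], [-0.0012, -0.0002, 0.0, 0, 0, -0.7, 1]]
[[-0.0003, -0.0, 0.0, 0, 0, -0.2, 1], [-0.0006, -0.0001, 0.0, 0, 0, -0.4, 1], [-0.0009, -0.0001, 0.0, 0, 0, -0.5, 1], [-0.0012, -0.0002, 0.0, 0, 0, -0.7, 1], [-0.0012, -0.0002, 0.0, 0, 0, -0.7, 1]]
```

{"api": "carry_out", "payload": {
  "series": [
    [-0.0016,-0.0003,0,0,0,-0.9,1],
    [-0.0032,-0.0005,0,0,0,-1.9,1],
    [-0.0048,-0.0006,0,0,0,-2.8,1],
    [-0.0065,-0.0008,0,0,0,-3.8,1],
    [-0.0081,-0.0009,0,0,0,-4.7,1],
    [-0.0098,-0.001,0,0,0,-5.7,1],
    [-0.0114,-0.0011,0,0,0,-6.6,1],
    [-0.013,-0.0011,0,0,0,-7.6,1],
    [-0.0147,-0.0012,0,0,0,-8.5,1],
    [-0.0148,-0.0012,0,0,0,-8.6,1]
  ]
}}

```text
time_s: 6.45
tool_pos: [0.5172, -0.1029, 0.1145]
orientation: [[-0.846, 0.533, 0.0], [0.533, 0.846, -0.0], [-0.0, 0.0, -1.0]]
force: [-1.2, 0.0, 1.2]
gripper_width: 0.0004
```

{"api": "carry_out", "payload": {
  "series": [
    [-0.0002,0,0,0,0,-0.1,1],
    [-0.0004,0,0,0,0,-0.2,1],
    [-0.0006,0,0,0,0,-0.3,1],
    [-0.0008,-0.0001,0,0,0,-0.4,1],
    [-0.001,-0.0001,0,0,0,-0.5,1],
    [-0.0012,-0.0001,0,0,0,-0.7,1],
    [-0.0012,-0.0001,0,0,0,-0.7,1],
    [-0.0012,-0.0001,0,0,0,-0.7,1],
    [-0.0012,-0.0001,0,0,0,-0.7,1],
    [-0.0012,-0.0001,0,0,0,-0.7,1]
  ]
}}

```text
time_s: 7.7
tool_pos: [0.518, -0.1036, 0.1145]
orientation: [[-0.853, 0.523, 0.0], [0.523, 0.853, -0.0], [-0.0, -0.0, -1.0]]
force: [-1.0, -0.6, -0.4]
gripper_width: 0.0008
```

{"api": "carry_out", "payload": {
  "series": [
    [-0.0002,0,0,0,0,-0.1,1],
    [-0.0004,0,0,0,0,-0.2,1],
    [-0.0006,0,0,0,0,-0.3,1],
    [-0.0008,-0.0001,0,0,0,-0.4,1],
    [-0.001,-0.0001,0,0,0,-0.5,1],
    [-0.0012,-0.0002,0,0,0,-0.7,1],
    [-0.0012,-0.0002,0,0,0,-0.7,1],
    [-0.0012,-0.0002,0,0,0,-0.7,1],
    [-0.0012,-0.0002,0,0,0,-0.7,1],
    [-0.0012,-0.0002,0,0,0,-0.7,1]
  ]
}}

```text
time_s: 8.95
tool_pos: [0.5189, -0.1043, 0.1145]
orientation: [[-0.859, 0.512, 0.0], [0.512, 0.859, -0.0], [-0.0, -0.0, -1.0]]
force: [-1.9, 0.3, -0.2]
gripper_width: 0.0003
```

{"api": "carry_out", "payload": {
  "series": [
    [-0.0002,0,0,0,0,-0.1,1],
    [-0.0004,0,0,0,0,-0.2,1],
    [-0.0006,0,0,0,0,-0.3,1],
    [-0.0008,-0.0001,0,0,0,-0.4,1],
    [-0.001,-0.0001,0,0,0,-0.5,1],
    [-0.0012,-0.0002,0,0,0,-0.7,1],
    [-0.0012,-0.0002,0,0,0,-0.7,1],
    [-0.0012,-0.0002,0,0,0,-0.7,1],
    [-0.0012,-0.0002,0,0,0,-0.7,1],
    [-0.0012,-0.0002,0,0,0,-0.7,1]
  ]
}}

```text
time_s: 10.2
tool_pos: [0.5198, -0.1051, 0.1145]
orientation: [[-0.865, 0.502, 0.0], [0.502, 0.865, -0.0], [-0.0, -0.0, -1.0]]
force: [-0.8, 0.5, 0.2]
gripper_width: 0.0006
```

{"api": "carry_out", "payload": {
  "series": [
    [-0.0002,0,0,0,0,-0.1,1],
    [-0.0004,0,0,0,0,-0.2,1],
    [-0.0006,0,0,0,0,-0.3,1],
    [-0.0008,-0.0001,0,0,0,-0.4,1],
    [-0.001,-0.0001,0,0,0,-0.5,1],
    [-0.0012,-0.0002,0,0,0,-0.6,1],
    [-0.0012,-0.0002,0,0,0,-0.6,1],
    [-0.0012,-0.0002,0,0,0,-0.6,1],
    [-0.0012,-0.0002,0,0,0,-0.6,1],
    [-0.0012,-0.0002,0,0,0,-0.6,1]
  ]
}}

```text
time_s: 11.45
tool_pos: [0.5206, -0.1058, 0.1144]
orientation: [[-0.87, 0.493, -0.0], [0.493, 0.87, 0.0], [0.0, -0.0, -1.0]]
force: [-2.8, 2.1, -0.8]
gripper_width: 0.0003
```

{"api": "carry_out", "payload": {
  "series": [
    [-0.0002,0,0,0,0,-0.1,1],
    [-0.0004,0,0,0,0,-0.2,1],
    [-0.0006,0,0,0,0,-0.4,1],
    [-0.0008,-0.0001,0,0,0,-0.5,1],
    [-0.001,-0.0001,0,0,0,-0.6,1],
    [-0.0011,-0.0001,0,0,0,-0.7,1],
    [-0.0011,-0.0001,0,0,0,-0.7,1],
    [-0.0011,-0.0001,0,0,0,-0.7,1],
    [-0.0011,-0.0001,0,0,0,-0.7,1],
    [-0.0011,-0.0001,0,0,0,-0.7,1]
  ]
}}

```text
time_s: 12.7
tool_pos: [0.5217, -0.1066, 0.1145]
orientation: [[-0.876, 0.482, -0.0], [0.482, 0.876, -0.0], [-0.0, -0.0, -1.0]]
force: [-2.6, 1.5, 0.7]
gripper_width: 0.0006
```

{"api": "carry_out", "payload": {
  "series": [
    [-0.0002,0,0,0,0,-0.1,1],
    [-0.0003,0,0,0,0,-0.2,1],
    [-0.0004,0,0,0,0,-0.3,1],
    [-0.0005,-0.0001,0,0,0,-0.4,1],
    [-0.0006,-0.0001,0,0,0,-0.5,1],
    [-0.0007,-0.0001,0,0,0,-0.5,1],
    [-0.0008,-0.0001,0,0,0,-0.5,1],
    [-0.0008,-0.0001,0,0,0,-0.5,1],
    [-0.0008,-0.0001,0,0,0,-0.5,1],
    [-0.0008,-0.0001,0,0,0,-0.5,1]
  ]
}}

```text
time_s: 13.95
tool_pos: [0.5223, -0.107, 0.1145]
orientation: [[-0.88, 0.474, 0.0], [0.474, 0.88, -0.0], [-0.0, -0.0, -1.0]]
force: [-3.3, -0.4, 0.1]
gripper_width: 0.0001
```

{"api": "carry_out", "payload": {
  "series": [
    [-0.0002,0,0,0,0,-0.1,1],
    [-0.0003,0,0,0,0,-0.2,1],
    [-0.0004,0,0,0,0,-0.3,1],
    [-0.0005,-0.0001,0,0,0,-0.4,1],
    [-0.0006,-0.0001,0,0,0,-0.5,1],
    [-0.0007,-0.0001,0,0,0,-0.5,1],
    [-0.0008,-0.0001,0,0,0,-0.5,1],
    [-0.0008,-0.0001,0,0,0,-0.5,1],
    [-0.0008,-0.0001,0,0,0,-0.5,1],
    [-0.0008,-0.0001,0,0,0,-0.5,1]
  ]
}}

```text
time_s: 15.2
tool_pos: [0.523, -0.1075, 0.1144]
orientation: [[-0.884, 0.467, -0.0], [0.467, 0.884, -0.0], [-0.0, -0.0, -1.0]]
force: [-3.6, -0.3, -0.3]
gripper_width: 0.0001
```

{"api": "carry_out", "payload": {
  "series": [
    [-0.0002,0,0,0,0,-0.1,1],
    [-0.0003,0,0,0,0,-0.2,1],
    [-0.0004,0,0,0,0,-0.3,1],
    [-0.0005,-0.0001,0,0,0,-0.4,1],
    [-0.0006,-0.0001,0,0,0,-0.5,1],
    [-0.0007,-0.0001,0,0,0,-0.5,1],
    [-0.0008,-0.0001,0,0,0,-0.5,1],
    [-0.0008,-0.0001,0,0,0,-0.5,1],
    [-0.0008,-0.0001,0,0,0,-0.5,1],
    [-0.0008,-0.0001,0,0,0,-0.5,1]
  ]
}}

```text
time_s: 16.45
tool_pos: [0.5236, -0.108, 0.1145]
orientation: [[-0.889, 0.459, 0.0], [0.459, 0.889, -0.0], [-0.0, -0.0, -1.0]]
force: [-3.4, -0.3, 0.0]
gripper_width: 0.0001
```

{"api": "carry_out", "payload": {
  "series": [
    [-0.0002,0,0,0,0,-0.1,1],
    [-0.0003,0,0,0,0,-0.2,1],
    [-0.0004,0,0,0,0,-0.3,1],
    [-0.0005,-0.0001,0,0,0,-0.4,1],
    [-0.0006,-0.0001,0,0,0,-0.5,1],
    [-0.0007,-0.0001,0,0,0,-0.5,1],
    [-0.0008,-0.0001,0,0,0,-0.5,1],
    [-0.0008,-0.0001,0,0,0,-0.5,1],
    [-0.0008,-0.0001,0,0,0,-0.5,1],
    [-0.0008,-0.0001,0,0,0,-0.5,1]
  ]
}}

```text
time_s: 17.7
tool_pos: [0.5243, -0.1084, 0.1145]
orientation: [[-0.892, 0.451, -0.0], [0.451, 0.892, -0.0], [-0.0, -0.0, -1.0]]
force: [-4.2, 0.5, 0.0]
gripper_width: 0.0005
```

{"api": "carry_out", "payload": {
  "series": [
    [-0.0002,0,0,0,0,-0.1,1],
    [-0.0003,0,0,0,0,-0.2,1],
    [-0.0004,0,0,0,0,-0.3,1],
    [-0.0005,-0.0001,0,0,0,-0.4,1],
    [-0.0006,-0.0001,0,0,0,-0.5,1],
    [-0.0007,-0.0001,0,0,0,-0.5,1],
    [-0.0008,-0.0001,0,0,0,-0.5,1],
    [-0.0008,-0.0001,0,0,0,-0.5,1],
    [-0.0008,-0.0001,0,0,0,-0.5,1],
    [-0.0008,-0.0001,0,0,0,-0.5,1]
  ]
}}

```text
time_s: 18.95
tool_pos: [0.5244, -0.1086, 0.1144]
orientation: [[-0.896, 0.443, -0.001], [0.443, 0.896, 0.0], [0.001, -0.0, -1.0]]
force: [-6.8, -0.2, 1.1]
gripper_width: 0.0006
```

{"api": "carry_out", "payload": {
  "series": [
    [-0.0002,0,0,0,0,-0.1,1],
    [-0.0003,0,0,0,0,-0.2,1],
    [-0.0004,0,0,0,0,-0.3,1],
    [-0.0005,-0.0001,0,0,0,-0.4,1],
    [-0.0006,-0.0001,0,0,0,-0.5,1],
    [-0.0007,-0.0001,0,0,0,-0.5,1],
    [-0.0008,-0.0001,0,0,0,-0.5,1],
    [-0.0008,-0.0001,0,0,0,-0.5,1],
    [-0.0008,-0.0001,0,0,0,-0.5,1],
    [-0.0008,-0.0001,0,0,0,-0.5,1]
  ]
}}

```text
time_s: 20.2
tool_pos: [0.5245, -0.1088, 0.1144]
orientation: [[-0.9, 0.435, -0.003], [0.435, 0.9, 0.001], [0.003, -0.0, -1.0]]
force: [-7.5, 0.1, 1.6]
gripper_width: 0.0003
```

{"api": "carry_out", "payload": {
  "series": [
    [-0.0002,0,0,0,0,0,1],
    [-0.0003,0,0,0,0,0,1],
    [-0.0004,0,0,0,0,0,1],
    [-0.0005,0,0,0,0,0,1],
    [-0.0006,0,0,0,0,0,1],
    [-0.0007,0,0,0,0,0,1],
    [-0.0008,0,0,0,0,0,1],
    [-0.0008,0,0,0,0,0,1],
    [-0.0008,0,0,0,0,0,1],
    [-0.0008,0,0,0,0,0,1]
  ]
}}

```text
time_s: 21.45
tool_pos: [0.5246, -0.1088, 0.1144]
orientation: [[-0.9, 0.435, -0.004], [0.435, 0.9, 0.002], [0.005, -0.0, -1.0]]
force: [-9.2, 1.4, 3.0]
gripper_width: 0.0005
```

The tool has stopped advancing and the push is 9 N, so the ring is against the buffer. Back off, rise and look.

{"api": "carry_out", "payload": {
  "series": [
    [0.002,0,0,0,0,0,1],
    [0.006,0,0,0,0,0,1],
    [0.014,0,0,0,0,0,1],
    [0.022,0,0,0,0,0,1],
    [0.03,0,-0.01,0,0,0,1],
    [0.03,0,-0.03,0,0,0,1],
    [0.03,0,-0.05,0,0,0,1],
    [0.03,0,-0.07,0,0,0,1],
    [0.03,0,-0.085,0,0,0,1],
    [0.03,0,-0.085,0,0,0,1]
  ]
}}

```text
time_s: 22.7
tool_pos: [0.5001, -0.0967, 0.2013]
orientation: [[-0.9, 0.435, 0.004], [0.435, 0.9, -0.001], [-0.004, 0.001, -1.0]]
force: [-0.0, -0.2, 0.4]
gripper_width: 0.0005
```

Run:
```python
from p import *
from h import *
o=arm.get_obs(); print(o['tool_pos'],o['orientation'][:,0],o['force'])
w=np.rad2deg(np.arctan2(o['orientation'][1,0],o['orientation'][0,0]))
# commanded ~ measured when free
json.dump([*map(float,o['tool_pos'][:2]),.2,float(w)],open(F,'w'));print(cmd())
c=snap('side');cv2.imwrite('pics/s2.png',cv2.resize(c['pixels'][130:250,230:360],(780,600),interpolation=cv2.INTER_CUBIC)[:,:,::-1])
s=np.array(cmd()); e=np.array(hook(0,.027,.2)); print('pre',e, 'q6',e)
rows([s+(e-s)*k for k in [.125,.25,.375,.5,.625,.75,.875,1,1,1]])
```

```text
[ 0.50007592 -0.0967227   0.2013351 ] [-0.90024239  0.43537344 -0.00368796] [-0.02128927 -0.19866628  0.44260069]
[0.5000759218622823, -0.09672269964748063, 0.2, 154.19075251884425]
pre [ 6.60376298e-01 -1.91619577e-01  2.00000000e-01  1.93850000e+02] q6 [ 6.60376298e-01 -1.91619577e-01  2.00000000e-01  1.93850000e+02]
[[-0.0232, -0.002, 0.0, 0, 0, -5.0, 1], [-0.0464, -0.0039, 0.0, 0, 0, -9.9, 1], [-0.0696, -0.0059, 0.0, 0, 0, -14.9, 1], [-0.0928, -0.0078, 0.0, 0, 0, -19.8, 1], [-0.116, -0.0098, 0.0, 0, 0, -24.8, 1], [-0.1392, -0.0117, 0.0, 0, 0, -29.7, 1], [-0.1624, -0.0137, 0.0, 0, 0, -34.7, 1], [-0.1856, -0.0156, 0.0, 0, 0, -39.7, 1], [-0.1856, -0.0156, 0.0, 0, 0, -39.7, 1], [-0.1856, -0.0156, 0.0, 0, 0, -39.7, 1]]
```

View pics/s2.png

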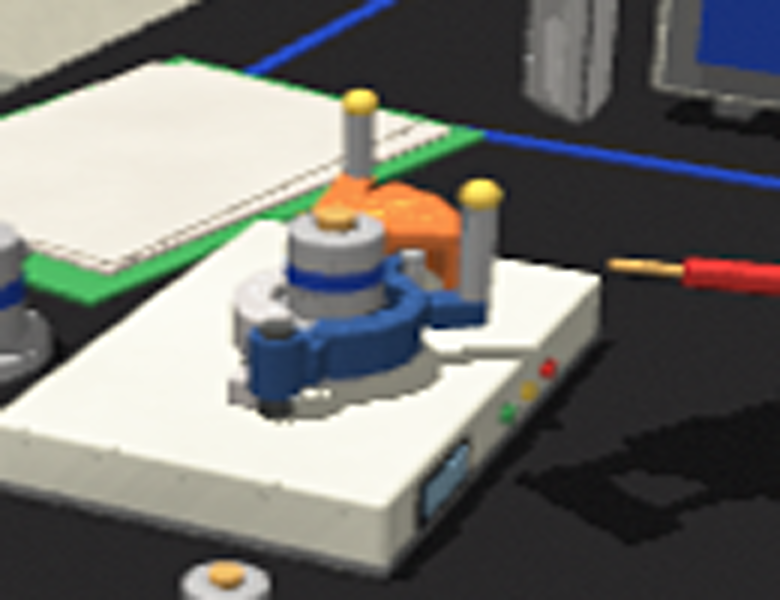

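The ring is shut around the capsule, which stands upright. The ring's pin is at (412,262) and the hook ball at (360,100) hasn't moved. On to the hook.

{"api": "carry_out", "payload": {
  "series": [
    [-0.023,-0.002,0,0,0,-5,1],
    [-0.046,-0.004,0,0,0,-9.9,1],
    [-0.07,-0.006,0,0,0,-14.9,1],
    [-0.093,-0.008,0,0,0,-19.8,1],
    [-0.116,-0.01,0,0,0,-24.8,1],
    [-0.139,-0.012,0,0,0,-29.7,1],
    [-0.162,-0.014,0,0,0,-34.7,1],
    [-0.1856,-0.0156,0,0,0,-39.7,1],
    [-0.1856,-0.0156,0,0,0,-39.7,1],
    [-0.1856,-0.0156,0,0,0,-39.7,1]
  ]
}}

```text
time_s: 24.0
tool_pos: [0.6589, -0.191, 0.1984]
orientation: [[-0.971, -0.239, -0.002], [-0.239, 0.971, 0.001], [0.002, 0.001, -1.0]]
force: [-0.5, 0.4, -0.2]
gripper_width: 0.0006
```

{"api": "carry_out", "payload": {
  "series": [
    [0,0,0.015,0,0,0,1],
    [0,0,0.03,0,0,0,1],
    [0,0,0.045,0,0,0,1],
    [0,0,0.06,0,0,0,1],
    [0,0,0.075,0,0,0,1],
    [0,0,0.085,0,0,0,1],
    [0,0,0.085,0,0,0,1],
    [0,0,0.085,0,0,0,1],
    [0,0,0.085,0,0,0,1],
    [0,0,0.085,0,0,0,1]
  ]
}}

```text
time_s: 25.25
tool_pos: [0.66, -0.1916, 0.1152]
orientation: [[-0.971, -0.24, 0.001], [-0.24, 0.971, -0.001], [-0.001, -0.001, -1.0]]
force: [-0.8, -0.8, -1.0]
gripper_width: 0.0004
```

Run:
```python
from p import *
from h import *
o=arm.get_obs(); print(o['tool_pos'],o['force'])
c=cmd(); c[2]=.115; json.dump(c,open(F,'w'));print(c)
rows([hook(0,d) for d in (.024,.021,.018,.015)]+[hook(t) for t in (.03,.07,.11,.15,.19,.23)])
rows([hook(.23+.035*k) for k in range(1,10)]+[hook(.545)])
s=load('side');h=cv2.inRange(cv2.cvtColor(s['pixels'],cv2.COLOR_RGB2HSV),(22,130,120),(34,255,255));n,l,st,ce=cv2.connectedComponentsWithStats(h)
for i in range(1,n):
    if st[i][4]>15 and 260<ce[i][0]<340 and 135<ce[i][1]<200:
        b=onz(s,*ce[i],.1285)[:2]; v=b-HINGE; print(ce[i],b,np.linalg.norm(v),'ring th',np.arctan2(-.085,-.05)+YAW-np.arctan2(v[1],v[0]))
```

```text
[ 0.65995704 -0.19156581  0.1152281 ] [-0.82571213 -0.83853025 -0.98089967]
[0.6603701741200163, -0.1915724370911548, 0.115, 193.89075251884424]
[[0.003, -0.0, 0.0, 0, 0, 0.0, 1], [0.006, -0.0, 0.0, 0, 0, 0.0, 1], [0.009, -0.0, 0.0, 0, 0, 0.0, 1], [0.012, -0.0, 0.0, 0, 0, 0.0, 1], [0.0139, -0.0005, 0.0, 0, 0, 1.8, 1], [0.0164, -0.0009, 0.0, 0, 0, 4.1, 1], [0.019, -0.0013, 0.0, 0, 0, 6.3, 1], [0.0215, -0.0016, 0.0, 0, 0, 8.6, 1], [0.0241, -0.0017, 0.0, 0, 0, 10.9, 1], [0.0267, -0.0018, 0.0, 0, 0, 13.2, 1]]
[[0.0021, -0.0005, 0.0, 0, 0, 2.0, 1], [0.0044, -0.0009, 0.0, 0, 0, 4.0, 1], [0.0066, -0.0012, 0.0, 0, 0, 6.0, 1], [0.0088, -0.0015, 0.0, 0, 0, 8.0, 1], [0.0111, -0.0016, 0.0, 0, 0, 10.0, 1], [0.0133, -0.0017, 0.0, 0, 0, 12.1, 1], [0.0156, -0.0018, 0.0, 0, 0, 14.1, 1], [0.0178, -0.0017, 0.0, 0, 0, 16.1, 1], [0.0201, -0.0016, 0.0, 0, 0, 18.1, 1], [0.0201, -0.0016, 0.0, 0, 0, 18.1, 1]]
[289.6  149.96] [ 0.63809524 -0.20203332] 0.18323896266172068 ring th -0.7798975807116535
[309.61290323 168.32258065] [ 0.54307748 -0.11870275] 0.09948980843035028 ring th -0.06368794320100801
```

{"api": "carry_out", "payload": {
  "series": [
    [0.003,0,0,0,0,0,1],
    [0.006,0,0,0,0,0,1],
    [0.009,0,0,0,0,0,1],
    [0.012,0,0,0,0,0,1],
    [0.0139,-0.0005,0,0,0,1.8,1],
    [0.0164,-0.0009,0,0,0,4.1,1],
    [0.019,-0.0013,0,0,0,6.3,1],
    [0.0215,-0.0016,0,0,0,8.6,1],
    [0.0241,-0.0017,0,0,0,10.9,1],
    [0.0267,-0.0018,0,0,0,13.2,1]
  ]
}}

```text
time_s: 26.5
tool_pos: [0.6341, -0.1995, 0.1146]
orientation: [[-1.0, -0.009, 0.0], [-0.009, 1.0, 0.0], [-0.0, 0.0, -1.0]]
force: [1.7, 1.8, 0.1]
gripper_width: 0.0004
```

{"api": "carry_out", "payload": {
  "series": [
    [0.0021,-0.0005,0,0,0,2,1],
    [0.0044,-0.0009,0,0,0,4,1],
    [0.0066,-0.0012,0,0,0,6,1],
    [0.0088,-0.0015,0,0,0,8,1],
    [0.0111,-0.0016,0,0,0,10,1],
    [0.0133,-0.0017,0,0,0,12.1,1],
    [0.0156,-0.0018,0,0,0,14.1,1],
    [0.0178,-0.0017,0,0,0,16.1,1],
    [0.0201,-0.0016,0,0,0,18.1,1],
    [0.0201,-0.0016,0,0,0,18.1,1]
  ]
}}

```text
time_s: 27.75
tool_pos: [0.6136, -0.2018, 0.1145]
orientation: [[-0.954, 0.3, -0.001], [0.3, 0.954, -0.001], [0.0, -0.001, -1.0]]
force: [2.0, 0.9, -0.8]
gripper_width: 0.0004
```

Run:
```python
from p import *
from h import *
o=arm.get_obs(); print(o['tool_pos'],o['force'],o['orientation'][:,0]@o['force'],o['orientation'][:,1]@o['force'])
print(cmd())
c=snap('side');cv2.imwrite('pics/s3.png',cv2.resize(c['pixels'][130:250,230:360],(780,600),interpolation=cv2.INTER_CUBIC)[:,:,::-1])
rows([hook(.545+.016*k) for k in range(1,9)]+[hook(.673)]*2)
rows([hook(.673+.01*k) for k in range(1,9)]+[hook(.753)]*2)
```

```text
[ 0.61363805 -0.2017515   0.11446384] [ 2.04729515  0.87304556 -0.76394188] -1.691754836345112 1.4473040244249629
[0.6148038873121852, -0.2015719035778201, 0.115, 162.59075251884425]
[[0.001, -0.0002, 0.0, 0, 0, 0.9, 1], [0.002, -0.0004, 0.0, 0, 0, 1.8, 1], [0.003, -0.0006, 0.0, 0, 0, 2.7, 1], [0.004, -0.0008, 0.0, 0, 0, 3.6, 1], [0.005, -0.0009, 0.0, 0, 0, 4.6, 1], [0.006, -0.0011, 0.0, 0, 0, 5.5, 1], [0.007, -0.0012, 0.0, 0, 0, 6.4, 1], [0.0081, -0.0014, 0.0, 0, 0, 7.3, 1], [0.0081, -0.0014, 0.0, 0, 0, 7.3, 1], [0.0081, -0.0014, 0.0, 0, 0, 7.3, 1]]
[[0.0006, -0.0001, 0.0, 0, 0, 0.6, 1], [0.0012, -0.0002, 0.0, 0, 0, 1.1, 1], [0.0019, -0.0004, 0.0, 0, 0, 1.7, 1], [0.0025, -0.0005, 0.0, 0, 0, 2.3, 1], [0.0031, -0.0006, 0.0, 0, 0, 2.9, 1], [0.0038, -0.0007, 0.0, 0, 0, 3.4, 1], [0.0044, -0.0008, 0.0, 0, 0, 4.0, 1], [0.005, -0.0009, 0.0, 0, 0, 4.6, 1], [0.005, -0.0009, 0.0, 0, 0, 4.6, 1], [0.005, -0.0009, 0.0, 0, 0, 4.6, 1]]
```

View pics/s3.png

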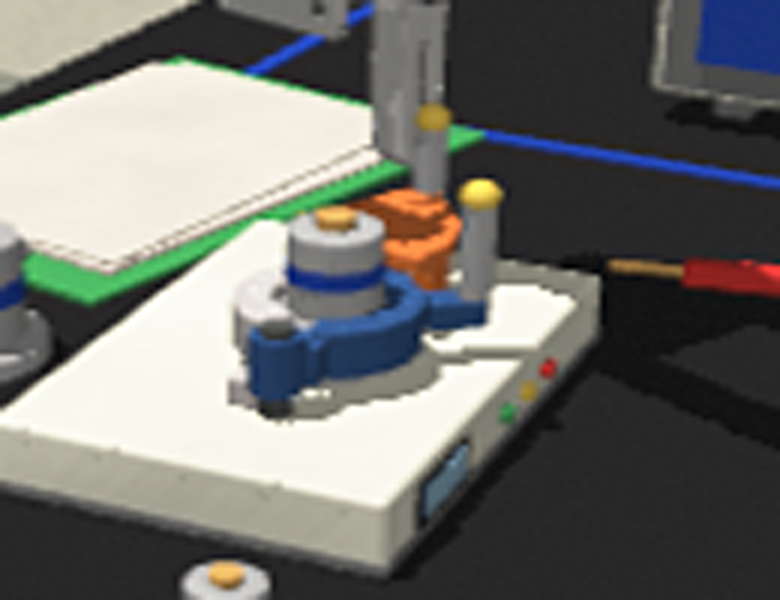

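The hook is turning as intended: its ball is now at (432,118) with the fingers behind it, and the push is about 2 N, which is drag only. Continue.

{"api": "carry_out", "payload": {
  "series": [
    [0.001,-0.0002,0,0,0,0.9,1],
    [0.002,-0.0004,0,0,0,1.8,1],
    [0.003,-0.0006,0,0,0,2.7,1],
    [0.004,-0.0008,0,0,0,3.6,1],
    [0.005,-0.0009,0,0,0,4.6,1],
    [0.006,-0.0011,0,0,0,5.5,1],
    [0.007,-0.0012,0,0,0,6.4,1],
    [0.0081,-0.0014,0,0,0,7.3,1],
    [0.0081,-0.0014,0,0,0,7.3,1],
    [0.0081,-0.0014,0,0,0,7.3,1]
  ]
}}

```text
time_s: 29.05
tool_pos: [0.6057, -0.2003, 0.1145]
orientation: [[-0.908, 0.418, -0.0], [0.418, 0.908, -0.0], [0.0, -0.0, -1.0]]
force: [0.5, -0.1, -0.7]
gripper_width: 0.0006
```

{"api": "carry_out", "payload": {
  "series": [
    [0.0006,-0.0001,0,0,0,0.6,1],
    [0.0012,-0.0002,0,0,0,1.1,1],
    [0.0019,-0.0004,0,0,0,1.7,1],
    [0.0025,-0.0005,0,0,0,2.3,1],
    [0.0031,-0.0006,0,0,0,2.9,1],
    [0.0038,-0.0007,0,0,0,3.4,1],
    [0.0044,-0.0008,0,0,0,4,1],
    [0.005,-0.0009,0,0,0,4.6,1],
    [0.005,-0.0009,0,0,0,4.6,1],
    [0.005,-0.0009,0,0,0,4.6,1]
  ]
}}

```text
time_s: 30.3
tool_pos: [0.6009, -0.199, 0.1144]
orientation: [[-0.872, 0.49, -0.0], [0.49, 0.872, 0.0], [0.0, -0.0, -1.0]]
force: [1.1, -1.5, -0.1]
gripper_width: 0.0006
```

```bash
cat > st.py <<'E'
from p import *
from cell import arm
def st():
    o=arm.get_obs(); f=o['force']; p=o['tool_pos'][:2]; c=cmd(); h=p+.015*o['orientation'][:2,0]; v=h-PIV; r=np.linalg.norm(v); v=v/r
    t=np.array([v[1],-v[0]]) # cw tangent
    print('t',o['time_s'],'push square',round(float(-f[:2]@t),2),'radial',round(float(f[:2]@v),2),'phi',round(float(np.deg2rad(-79.56)+YAW-np.arctan2(v[1],v[0])),3),'r',round(float(r),4),'cmd err mm',((p-c[:2])*1e3).round(2))
E
python3 - <<'E'
from st import *
st()
rows([hook(.753+.01*k) for k in range(1,9)]+[hook(.833)]*2)
E
```

```text
t 30.3 push square 1.75 radial 0.77 phi 0.765 r 0.0627 cmd err mm [-0.81  0.19]
[[0.0006, -0.0002, 0.0, 0, 0, 0.6, 1], [0.0013, -0.0003, 0.0, 0, 0, 1.1, 1], [0.0019, -0.0005, 0.0, 0, 0, 1.7, 1], [0.0025, -0.0006, 0.0, 0, 0, 2.3, 1], [0.0032, -0.0007, 0.0, 0, 0, 2.8, 1], [0.0038, -0.0008, 0.0, 0, 0, 3.4, 1], [0.0044, -0.0009, 0.0, 0, 0, 4.0, 1], [0.0051, -0.001, 0.0, 0, 0, 4.6, 1], [0.0051, -0.001, 0.0, 0, 0, 4.6, 1], [0.0051, -0.001, 0.0, 0, 0, 4.6, 1]]
```

{"api": "carry_out", "payload": {
  "series": [
    [0.0006,-0.0002,0,0,0,0.6,1],
    [0.0013,-0.0003,0,0,0,1.1,1],
    [0.0019,-0.0005,0,0,0,1.7,1],
    [0.0025,-0.0006,0,0,0,2.3,1],
    [0.0032,-0.0007,0,0,0,2.8,1],
    [0.0038,-0.0008,0,0,0,3.4,1],
    [0.0044,-0.0009,0,0,0,4,1],
    [0.0051,-0.001,0,0,0,4.6,1],
    [0.0051,-0.001,0,0,0,4.6,1],
    [0.0051,-0.001,0,0,0,4.6,1]
  ]
}}

```text
time_s: 31.55
tool_pos: [0.596, -0.1974, 0.1145]
orientation: [[-0.83, 0.558, -0.0], [0.558, 0.83, 0.0], [0.0, -0.0, -1.0]]
force: [2.5, -0.3, -0.3]
gripper_width: 0.0005
```

Run:
```python
from st import *
st()
rows([hook(.833+.01*k) for k in range(1,9)]+[hook(.913)]*2)
```

```text
t 31.55 push square 2.24 radial -1.23 phi 0.846 r 0.0627 cmd err mm [-0.79  0.2 ]
[[0.0006, -0.0002, 0.0, 0, 0, 0.5, 1], [0.0012, -0.0003, 0.0, 0, 0, 1.1, 1], [0.0018, -0.0005, 0.0, 0, 0, 1.7, 1], [0.0025, -0.0006, 0.0, 0, 0, 2.3, 1], [0.0031, -0.0007, 0.0, 0, 0, 2.8, 1], [0.0037, -0.0008, 0.0, 0, 0, 3.4, 1], [0.0044, -0.0009, 0.0, 0, 0, 4.0, 1], [0.005, -0.001, 0.0, 0, 0, 4.6, 1], [0.005, -0.001, 0.0, 0, 0, 4.6, 1], [0.005, -0.001, 0.0, 0, 0, 4.6, 1]]
```

{"api": "carry_out", "payload": {
  "series": [
    [0.0006,-0.0002,0,0,0,0.5,1],
    [0.0012,-0.0003,0,0,0,1.1,1],
    [0.0018,-0.0005,0,0,0,1.7,1],
    [0.0025,-0.0006,0,0,0,2.3,1],
    [0.0031,-0.0007,0,0,0,2.8,1],
    [0.0037,-0.0008,0,0,0,3.4,1],
    [0.0044,-0.0009,0,0,0,4,1],
    [0.005,-0.001,0,0,0,4.6,1],
    [0.005,-0.001,0,0,0,4.6,1],
    [0.005,-0.001,0,0,0,4.6,1]
  ]
}}

```text
time_s: 32.8
tool_pos: [0.593, -0.1964, 0.1148]
orientation: [[-0.782, 0.623, 0.004], [0.623, 0.782, -0.002], [-0.005, 0.001, -1.0]]
force: [7.4, -3.6, -2.6]
gripper_width: 0.0004
```

Run:
```python
from st import *
st()
rows([hook(.913+.01*k) for k in range(1,8)]+[hook(.983)]*3)
```

```text
t 32.8 push square 8.06 radial -1.56 phi 0.893 r 0.0625 cmd err mm [ 0.95 -0.78]
[[0.0006, -0.0002, 0.0, 0, 0, 0.5, 1], [0.0012, -0.0003, 0.0, 0, 0, 1.1, 1], [0.0019, -0.0005, 0.0, 0, 0, 1.7, 1], [0.0025, -0.0006, 0.0, 0, 0, 2.2, 1], [0.0031, -0.0007, 0.0, 0, 0, 2.8, 1], [0.0038, -0.0008, 0.0, 0, 0, 3.4, 1], [0.0044, -0.0009, 0.0, 0, 0, 4.0, 1], [0.0044, -0.0009, 0.0, 0, 0, 4.0, 1], [0.0044, -0.0009, 0.0, 0, 0, 4.0, 1], [0.0044, -0.0009, 0.0, 0, 0, 4.0, 1]]
```

{"api": "carry_out", "payload": {
  "series": [
    [0.0003,-0.0001,0,0,0,0.3,1],
    [0.0006,-0.0002,0,0,0,0.5,1],
    [0.0009,-0.0002,0,0,0,0.8,1],
    [0.0012,-0.0003,0,0,0,1.1,1],
    [0.0016,-0.0004,0,0,0,1.4,1],
    [0.0019,-0.0005,0,0,0,1.7,1],
    [0.0019,-0.0005,0,0,0,1.7,1],
    [0.0019,-0.0005,0,0,0,1.7,1],
    [0.0019,-0.0005,0,0,0,1.7,1],
    [0.0019,-0.0005,0,0,0,1.7,1]
  ]
}}

```text
time_s: 34.05
tool_pos: [0.5919, -0.196, 0.1148]
orientation: [[-0.763, 0.646, 0.006], [0.646, 0.763, -0.003], [-0.006, 0.002, -1.0]]
force: [9.0, -4.0, -2.9]
gripper_width: 0.0007
```

Run:
```python
from st import *
c=[.5915-.0,0,0,0]
x0,y0,z0,w0=cmd(); st()
```

```text
t 34.05 push square 9.51 radial -2.44 phi 0.912 r 0.0624 cmd err mm [ 3.79 -2.41]
```

{"api": "carry_out", "payload": {
  "series": [
    [0.0006,-0.0002,0,0,0,0.5,1],
    [0.0012,-0.0003,0,0,0,1.1,1],
    [0.0018,-0.0004,0,0,0,1.6,1],
    [0.0024,-0.0006,0,0,0,2.2,1],
    [0.003,-0.0007,0,0,0,2.7,1],
    [0.0036,-0.0008,0,0,0,3.2,1],
    [0.004,-0.0009,0,0,0,3.6,1],
    [0.004,-0.0009,0,0,0,3.6,1],
    [0.004,-0.0009,0,0,0,3.6,1],
    [0.004,-0.0009,0,0,0,3.6,1]
  ]
}}

```text
time_s: 35.3
tool_pos: [0.5898, -0.1953, 0.115]
orientation: [[-0.721, 0.693, 0.01], [0.693, 0.721, -0.005], [-0.011, 0.003, -1.0]]
force: [13.2, -6.5, -5.0]
gripper_width: 0.0005
```

Run:
```python
from st import *
st()
for _ in range(8): arm.camera('side'); st()
```

```text
t 35.3 push square 14.27 radial -3.52 phi 0.944 r 0.0622 cmd err mm [ 1.73 -1.67]
t 35.35 push square 14.91 radial -4.06 phi 0.944 r 0.0622 cmd err mm [ 1.72 -1.67]
t 35.4 push square 14.89 radial -4.06 phi 0.945 r 0.0622 cmd err mm [ 1.71 -1.66]
t 35.45 push square 14.76 radial -2.92 phi 0.945 r 0.0622 cmd err mm [ 1.73 -1.65]
t 35.5 push square 14.05 radial -3.4 phi 0.944 r 0.0622 cmd err mm [ 1.74 -1.66]
t 35.55 push square 13.84 radial -3.03 phi 0.944 r 0.0622 cmd err mm [ 1.73 -1.67]
t 35.6 push square 15.18 radial -3.25 phi 0.944 r 0.0622 cmd err mm [ 1.72 -1.68]
t 35.65 push square 14.46 radial -2.9 phi 0.944 r 0.0622 cmd err mm [ 1.72 -1.67]
t 35.7 push square 14.35 radial -3.94 phi 0.944 r 0.0622 cmd err mm [ 1.73 -1.69]
```

The push is steady at 14.5 N (mean of 9 readings), mid-window. Let go, rise and move clear.

{"api": "carry_out", "payload": {
  "series": [
    [-0.004,0,0,0,0,0,1],
    [-0.01,0,0,0,0,0,1],
    [-0.018,0,0,0,0,0,1],
    [-0.026,0,0,0,0,0,1],
    [-0.032,0,-0.01,0,0,0,1],
    [-0.032,0,-0.03,0,0,0,1],
    [-0.032,0,-0.05,0,0,0,1],
    [-0.032,0,-0.07,0,0,0,1],
    [-0.032,0,-0.09,0,0,0,1],
    [-0.032,0,-0.1,0,0,0,1]
  ]
}}

```text
time_s: 36.95
tool_pos: [0.6097, -0.2151, 0.2181]
orientation: [[-0.722, 0.692, 0.004], [0.692, 0.722, -0.002], [-0.004, 0.001, -1.0]]
force: [-0.0, -0.1, 0.2]
gripper_width: 0.0008
```

{"api": "carry_out", "payload": {
  "series": [
    [-0.03,0,0,0,0,0,1],
    [-0.06,0,0,0,0,0,1],
    [-0.09,0,0,0,0,0,1],
    [-0.12,0,0,0,0,0,1],
    [-0.12,-0.04,0,0,0,0,1],
    [-0.12,-0.08,0,0,0,0,1],
    [-0.12,-0.12,0,0,0,0,1],
    [-0.12,-0.16,0,0,0,0,1],
    [-0.12,-0.16,0,0,0,0,1],
    [-0.12,-0.16,0,0,0,0,1]
  ]
}}

```text
time_s: 38.2
tool_pos: [0.5852, -0.413, 0.2148]
orientation: [[-0.722, 0.692, 0.001], [0.692, 0.722, 0.0], [-0.0, 0.001, -1.0]]
force: [0.2, 0.3, 1.0]
gripper_width: 0.0002
```

Run:
```python
from h import *
from p import *
o=arm.get_obs();print(o['tool_pos'],o['force'],o['time_s'])
t0=load('top');t=snap('top');s=snap('side')
a=cv2.resize(t['pixels'][150:250,235:355],(480,400),interpolation=cv2.INTER_CUBIC);b=cv2.resize(s['pixels'][150:240,250:330],(320,400),interpolation=cv2.INTER_CUBIC)
cv2.imwrite('pics/fin.png',np.hstack([a,b])[:,:,::-1])
for n,c in(('top',t),('side',s)):
    m=cv2.inRange(cv2.cvtColor(c['pixels'],cv2.COLOR_RGB2HSV),(22,130,120),(34,255,255));k,l,st,ce=cv2.connectedComponentsWithStats(m)
    for i in range(1,k):
        if st[i][4]>15 and 230<ce[i][0]<350 and 135<ce[i][1]<245:
            x=onz(c,*ce[i],.1285)[:2];print(n,ce[i],x,'dist hinge',np.linalg.norm(x-HINGE),'piv',np.linalg.norm(x-PIV))
```

```text
[ 0.5851612  -0.41303439  0.21483066] [0.24865624 0.34473939 0.9766892 ] 38.2
top [309.30434783 192.26086957] [ 0.59104374 -0.12900559] dist hinge 0.10195583865051809 piv 0.02938096445463245
top [287.05 193.9 ] [ 0.58405109 -0.0762855 ] dist hinge 0.04890703515768432 piv 0.07050126078404008
top [331.54166667 198.95833333] [ 0.57784028 -0.18200031] dist hinge 0.15467356248107175 piv 0.06082609670388951
top [302.5625 212.9375] [ 0.54045565 -0.11457435] dist hinge 0.09682723466910657 piv 0.08198586794725062
side [306.4137931  155.72413793] [ 0.58239649 -0.1867571 ] dist hinge 0.15935723331894772 piv 0.06156802540221028
side [309.5        168.33333333] [ 0.54328795 -0.11851696] dist hinge 0.09923576707946993 piv 0.0782253699201867
```

View pics/fin.png

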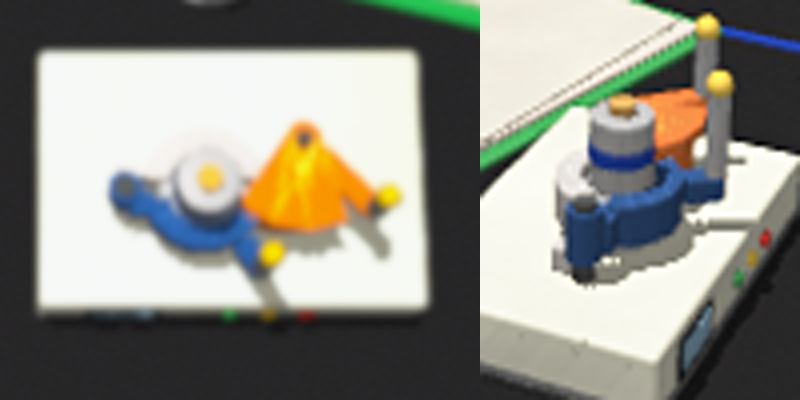

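```bash
python3 -c "
from cell import arm
print(arm.close_job())"
```

```text
the job is handed in; nothing more can be done
None
```

The blue ring is shut against its buffer, the orange hook is tightened over the ring's pin, and the job was handed in at about 38 s of the 72 s allowed.

- **Ring:** I pushed the handle shut with the closed fingers. It stopped moving at about 9 N, and its handle stood within about 3 mm of the nominal shut position.
- **Hook:** I pushed the handle round until the push square to its arm settled at a mean of 14.5 N (nine readings, 13.8 to 15.2 N). Then I backed off.
- **Final pictures:** The ring is shut, the hook is over the pin, and the capsule is upright and near the port's centre. The arm is clear of everything, with only noise (about 1 N) on the wrist.
- **Bystanders:** The arm only passed above the bench and the stand, so the bystanders should be undisturbed. I did not measure their positions again.

Three readings disagreed slightly:
- **Camera offset:** The side camera places both handles about 4 mm from where the top camera does.
- **Hook angle:** Measured from the top picture, the hook had turned 0.99 rad. From the tool position it was 0.94 rad, a difference of about 3 mm at the handle.
- **Stiffness:** The push rose at about 2 N/mm over the last stretch, steeper than the stated 1.3 N/mm, so I went by the measured force.

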